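# Clamp a cylindrical burr in the bench collet

## Task

Take the burr with the plain cylindrical head out of the small rack and set its shank into the collet of the bench fixture, all the way down to the stop. Then turn the round collet nut clockwise (seen from above) by feel until the jaws have clearly gripped the shank, snug but not overtightened, and let go. Press gently, and leave the ball-headed burr and the things lying about where they are.

Things in the scene. Friction and masses are not known exactly. Their poses are not given: they have to be found in the camera images.
- burr_head (a point): Centre of the head of the burr to be fitted. The burr is of steel and starts upright in a hole of the rack, head up. Head: a dark cylinder 16 mm in diameter and 18 mm tall. Below it a straight shank 8 mm in diameter and 51 mm long with a rounded foot. z points from the foot to the head, along the shank; the foot lies 60 mm below this point and the top of the head 9 mm above it.
- burr: The same burr; origin at the foot (lower end) of its shank, z up along the shank. Weighs about 60 g.
- ball_head (a point): Centre of the head of the other burr in the rack: a ball 20 mm in diameter on the same shank. It stays in its hole.
- rack: Fixed aluminium block, 40 mm (its x) by 100 mm (its y) by 28 mm high, origin at the centre of its underside. Two holes, at y = +32 mm and y = -32 mm, 10 mm wide and 22 mm deep; one holds each burr, either way round. Burrs stand in them a little loosely, foot 6 mm above the worktop.
- collet_mouth (a point): Centre of the collet's mouth, the top of the fixed bench fixture (64 mm square foot plate, 88 mm high in all); z points up. The mouth is a funnel about 15 mm wide and 4 mm deep that narrows to an upright bore 9.5 mm wide. The stop lies 48 mm below the mouth; a burr fully home has its foot there, and its head begins 3 mm above the mouth.
- nut_middle (a point): Point on the axis of the collet nut, half-way up; it does not turn with the nut. The nut is a round knurled steel ring, 36 mm in diameter, 24 mm tall, 5 to 29 mm below the mouth, with a narrower neck below it; the foot plate's top is 53 mm below this point. Clockwise from above closes the jaws. The nut stays where it is left, can be turned back, and takes about 0.3 N m to turn freely.
- stop: The fixed stop at the bottom of the bore; origin 4 mm below its top face. Press on it with less than 30 N.
- jaw0: First of three steel jaws hidden in the collet, 23 to 43 mm below the mouth, spaced evenly round the bore; origin in its middle. Sprung; each moves straight in 3 mm for each radian of the nut. Each should press on the shank with 9 to 26 N. From the start the nut turns 0.15 to 0.95 rad before the jaws meet the shank; this differs each time and cannot be seen.
- jaw1: Second jaw, as the first. From the touch on, the moment needed to turn the nut climbs by about 0.3 N m per radian: a rise of 0.15 N m above free turning (about 0.45 rad past the touch) is snug; a rise of 0.23 N m is too much.
- jaw2: Third jaw, as the first. Because the nut is held by friction, a moment read at rest can have any value within 0.3 N m; but read the same way after each small clockwise turn it stays level until the touch and then climbs by the same 0.3 N m per radian (an anticlockwise push of the nut on the fingers).
- flux_tin: Round tin 54 mm wide and 23 mm high, a bystander; origin at the centre of its underside.
- loupe: Black eyepiece loupe 38 mm wide and 32 mm high, a bystander; origin at the centre of its underside.
- side_cutters: Red-handled side cutters lying flat, 46 by 109 by 12 mm, a bystander; origin under the middle.
Not all that is in view belongs to the job. Of the things shaped like the part that bears collet_mouth, the bare steel one is meant.

How it is judged:
By the outcome, as a careful person would: the job done as asked, in the order asked, and still so for the second after the job is handed in, with the robot touching nothing.
It also fails if it takes over 64 s, if anything falls off the work surface, if the arm or the gripper's body presses on something with over 40 N, if the wrist force passes 120 N, or if a joint passes its speed limit or range.

## Robot

A 6-joint arm with a two-finger parallel gripper is mounted at the origin on a cart in front of the work surface, level with it; the furniture and walls round the work are solid. World frame = base frame: x ahead of the robot, y to its left, z up, the work surface at z = 0. Lengths are in mm, angles in rad, forces in N, time in s.
With the tool pointing down it reaches from about 250 to 800 mm from the base axis. Payload 3.9 kg.
Tool frame: the origin (TCP) lies midway between the tips of the shut fingers; the grasp point (between the pads) lies 19 mm behind it; z points along the fingers, y is the line along which they close (so a half turn about z gives the same grasp; the last joint's range is limited). The gripper opens to 85 mm and grips with 20 to 120 N. Pads are 22 mm wide; open, the fingers measure 114 mm over their backs; the gripper's body (76 mm by 85 mm) begins 54 mm behind the grasp point. The pads swing forward as they close: fully open they stand 13 mm farther back than shut.
Start: joints at [1.274, 0.26, -0.138, 1.173, 0, 1.571], TCP at [153.538, 502.037, 231.304] pointing down, gripper open.
Joint ranges: [-2.78, 2.78], [-0.83, 1.72], [-1.28, 1.37], [-1.9, 2.12], [-1.57, 1.48], [-3.14, 3.14]. Speed limits (rad/s): [2.57, 2.57, 3.14, 3.14, 3.14, 3.14].

## Interface

Orientations are given as a rotation vector (axis times angle).
In Python, from cell import env gives the robot as it stands.
- The arm moves only by the tool servo_tool, never from a script. Its argument "targets" is a list of rows, each a list of 3 entries, a list of its own where there are three numbers: the shift along the tool's x, y, z in cm, then the turn, a rotation vector about the tool's x, y, z in rad, then the opening, from -1 (shut) to 1 (fully open). A call has 1 to 20 rows; each row is the pose to reach, as a shift and turn from the pose commanded when the call began, along the tool's axes at that moment; what a row does not reach only later rows make up. A row lasts 1/8 s, in which the tool goes at most 62.5 mm and 10.7 degrees, less where a joint would pass 70% of its speed; a pose out of reach is approached as far as the arm can. A call with a gripper value outside its range is refused whole. The fingers move at their own pace and stop on an object; "newtons" is the grip in N (left out, the last holds). Time passes only in rows, so rows that repeat a pose let the fingers close. It gives the time, the measured TCP pose, the force, the opening and the grip force at its end, in the units of the state.
- env.state(): the state, without advancing time (a new reading comes with each control period).
- env.capture(name): name is "side" or "top" or "wrist"; returns the picture (400x640x3 uint8, blue, green, red); there is no depth.
- env.camera_info(name): a dict with "fx", "fy", "cx", "cy" (pixels), "R" (3x3) and "t" (3): a world point X has camera coordinates R X + t. Camera axes: x right, y down, z forward; pixel columns grow to the right and rows downward; lengths in mm; the calibration is good to about 2 mm. A picture is of the moment at which its call begins: read the wrist's pose just before it. camera_info takes no time and is no camera call; for the wrist camera it gives the pose at the moment of the call.
- env.finish_job(): hands the job in; it is judged then, once.
Trained networks look in the newest picture that a camera, given by its name, has taken for a name from the list of things; names that differ only in an ending like _2 or _b are one class to them, and where a whole thing is asked for, a point or a joint stands for the part that bears it (a point fixed in the world has none). Each returns a list of dicts, best first, with "conf" (0 to 1); they miss things now and then, are a little off and sometimes report something else, mostly with a low value. They report only what shows in the picture. A call takes as long as a camera call. They do not tell look-alikes from the thing itself.
- env.look_for(target, camera): "xy" ([column, row] in pixels, amid what is visible of it).
The state is a dict: "clock": time; "joint_pos": joint angles; "joint_velocities": joint speeds; "joint_efforts": joint torques, N m; "eef_pos": TCP position; "orientation": TCP orientation; "wrist_force": force on the tool from outside, world axes, zero at the start; "ft_torque": the same for the moment, N m; "opening": finger opening in mm; "gripper_force": force on a finger pad.
Only numpy, scipy, OpenCV 4.12 (cv2) and the standard library are available. Lean on these libraries where they do the work, as an engineer would, in place of code of your own. Each camera call takes 0.05 s, during which the arm holds its last target. There are 200 camera calls.

## Working session

There is one attempt and no reset: what is moved stays moved. The work goes in short steps, Python scripts to look and compute and a tool call to move; the robot and the scene stay as the last step left them, time stands still between calls to the robot, and variables do not carry over. Pictures are saved under pics/ and viewed, at most 10 in all, crops included, and the job is handed in when it is done.

Besides the shell and the picture viewer there is one more tool, called after ">>>" in YAML: its name, and indented under it one key for each argument. servo_tool: Moves the arm, as the interface text tells. Its arguments: {"type":"object","properties":{"targets":{"type":"array"},"newtons":{"type":"number"}},"required":["targets"]}

```bash
mkdir -p pics; ls
python3 - <<'E'
from cell import env
import cv2,numpy as np
s=env.state(); print(s)
ims=[]
for c in ["side","top"]:
    im=env.capture(c); ims.append(im); cv2.imwrite(f"pics/{c}0.png",im)
    i=env.camera_info(c); print(c,i)
    for t in ["burr_head","ball_head","rack","collet_mouth","nut_middle","flux_tin","loupe","side_cutters"]:
        print(c,t,[(np.round(d["xy"]),round(d["conf"],2)) for d in env.look_for(t,c)][:4])
E
```

```text
pics
{'clock': 0.0, 'joint_pos': array([ 1.27399962e+00,  2.60665875e-01, -1.39393247e-01,  1.17269038e+00,
       -1.09071278e-05,  1.57078160e+00]), 'joint_velocities': array([ 0.00040178, -0.00249521,  0.0002188 ,  0.00017331,  0.00017236,
       -0.00059904]), 'joint_efforts': array([-1.26314394e-04, -4.05675638e+01,  2.53924227e+01,  1.88991276e-02,
        2.29741397e-05,  1.37158142e-05]), 'eef_pos': array([153.34246805, 501.38594606, 230.46526551]), 'orientation': array([-4.64433702e-01, -3.10679091e+00,  3.03658667e-03]), 'wrist_force': array([-0.12436177,  0.40269895, -0.6724913 ]), 'ft_torque': array([ 0.01971388, -0.02253045, -0.01085545]), 'gripper_force': 0.0, 'opening': 85.09374331770698}
side {'fx': 458.2378884756489, 'fy': 458.2378884756489, 'cx': 323.79500766411275, 'cy': 187.1783191372423, 'R': array([[-0.98022192, -0.19736281,  0.01459133],
       [-0.13836543,  0.63075551, -0.763546  ],
       [ 0.14149202, -0.75046346, -0.64558857]]), 't': array([495.41320509, 124.71946825, 866.65278877])}
side burr_head [(array([353., 190.]), 0.41)]
side ball_head [(array([352.
[... 446 characters left out ...]
760604, 'cx': 318.9073151366999, 'cy': 200.29716009586065, 'R': array([[-0.02957009, -0.999354  , -0.02042537],
       [-0.99746893,  0.03082392, -0.06407505],
       [ 0.06466325,  0.01847897, -0.99773603]]), 't': array([ 59.5162698 , 504.53882189, 907.03299913])}
top burr_head [(array([348., 229.]), 0.62)]
top ball_head [(array([318., 229.]), 0.57)]
top rack [(array([335., 230.]), 0.83)]
top collet_mouth [(array([438., 194.]), 0.86), (array([289., 254.]), 0.84)]
top nut_middle [(array([437., 197.]), 0.98), (array([289., 254.]), 0.97)]
top flux_tin [(array([337., 164.]), 0.63)]
top loupe [(array([370., 174.]), 0.53)]
top side_cutters [(array([223., 226.]), 0.79), (array([347., 228.]), 0.2)]
```

Run:
```python
import cv2,numpy as np
s=cv2.imread("pics/side0.png")[110:350,230:450];t=cv2.imread("pics/top0.png")[120:300,190:480]
s=cv2.resize(s,None,fx=2.4,fy=2.4,interpolation=3); cv2.imwrite("pics/s1.png",s)
t=cv2.resize(t,None,fx=2.7,fy=2.7,interpolation=3); cv2.imwrite("pics/t1.png",t)
```

```text
(no output)
```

View pics/s1.png

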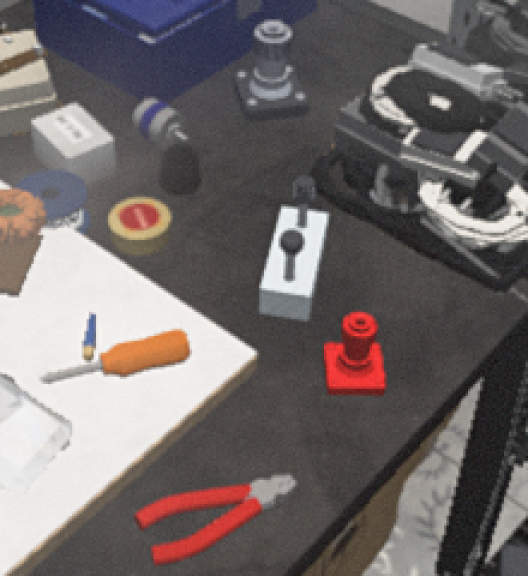

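View pics/t1.png

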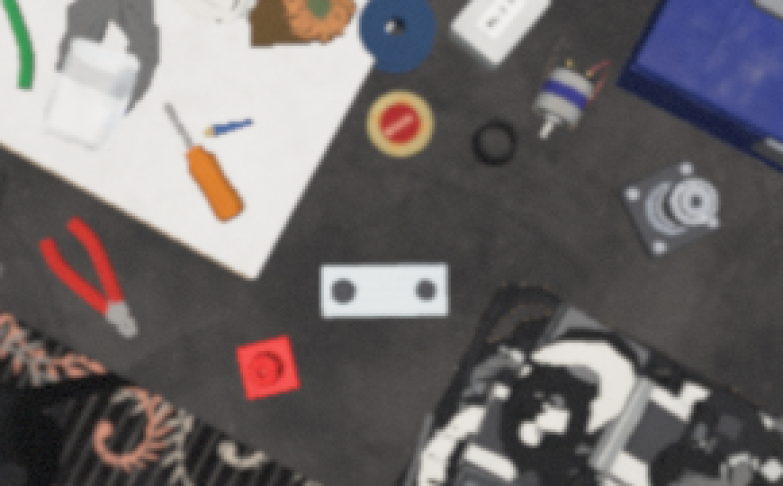

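Side view: the ball burr is at about (352,210) and the cylindrical burr at about (357,188). The bare steel fixture is at (343,145), and the red look-alike at (379,256) is excluded.
Top view: ball at (317,227), cylinder at (348,227), steel fixture mouth near (448,193), red one at (289,256).
I choose the cylinder at top (348,227) and the steel fixture. Bystanders are the tin (338,166), the loupe (373,173) and the cutters (223,226).

```bash
cat > h.py <<'E'
from cell import env
import cv2,numpy as np
from scipy.spatial.transform import Rotation as Ro
def ray(px,i):
    d=np.array([(px[0]-i["cx"])/i["fx"],(px[1]-i["cy"])/i["fy"],1.]); R=np.array(i["R"])
    return -R.T@np.array(i["t"]), R.T@d
def atz(px,i,z):
    o,d=ray(px,i); return o+d*(z-o[2])/d[2]
def proj(X,i):
    c=np.array(i["R"])@np.array(X)+i["t"]; return np.array([i["fx"]*c[0]/c[2]+i["cx"],i["fy"]*c[1]/c[2]+i["cy"]])
def intool(p,s=None):
    s=s or env.state(); return Ro.from_rotvec(s["orientation"]).inv().apply(np.array(p)-s["eef_pos"])/10
E
python3 - <<'E'
from h import *
T=env.camera_info("top");S=env.camera_info("side")
np.set_printoptions(precision=1,suppress=True)
print("cyl top",atz((348,227.4),T,75),"side",atz((357,186),S,70))
print("ball top",atz((317,227.4),T,67),"side",atz((352,210.3),S,67))
for p in [(448,194),(447,195)]: print("mouth",atz(p,T,88))
print("mouth side",atz((343.5,121),S,88))
print("rack top corners",[atz((190+x/2.7,120+y/2.7),T,28) for x,y in[(321,265),(447,264),(449,316),(322,318)]])
for n,p,z in[("loupe",(373,173),32),("tin",(338,166),23),("motor",(397,154),20),("base",(190+672/2.7,120+208/2.7),10)]: print(n,atz(p,T,z))
print("bluebox near",atz((190+620/2.7,120+80/2.7),T,0),atz((190+783/2.7,120+180/2.7),T,0))
print("corners plate",[atz((190+x/2.7,120+y/2.7),T,8) for x,y in[(624,193),(686,160),(719,220),(656,256)]])
print(Ro.from_rotvec(env.state()["orientation"]).as_matrix())
E
```

```text
cyl top [444.3 -15.4  75. ] side [443.9 -19.3  70. ]
ball top [446.2  49.   67. ] side [443.3  48.6  67. ]
mouth [ 506.2 -220.6   88. ]
mouth [ 504.2 -218.5   88. ]
mouth side [ 505.1 -220.    88. ]
rack top corners [array([466.9,  67.1,  28. ]), array([464.7, -34.9,  28. ]), array([422.7, -35. ,  28. ]), array([424.1,  67.5,  28. ])]
loupe [561.3 -76.1  32. ]
tin [580.5  -0.4  23. ]
motor [ 603.5 -132.3   20. ]
base [ 505.6 -222.8   10. ]
bluebox near [ 615.3 -187.3    0. ] [ 526.7 -318.5    0. ]
corners plate [array([ 519.4, -184.5,    8. ]), array([ 545.1, -236.8,    8. ]), array([ 494.6, -261.4,    8. ]), array([ 466.5, -208.4,    8. ])]
[[-1.   0.3 -0. ]
 [ 0.3  1.   0. ]
 [ 0.   0.  -1. ]]
```

>>> servo_tool:
  targets:
    - [[-43,-40.9,6],[0,0,-0.297],-0.1]
    - [[-43,-40.9,6],[0,0,-0.297],-0.1]
    - [[-43,-40.9,6],[0,0,-0.297],-0.1]
    - [[-43,-40.9,6],[0,0,-0.297],-0.1]
    - [[-43,-40.9,6],[0,0,-0.297],-0.1]
    - [[-43,-40.9,6],[0,0,-0.297],-0.1]
    - [[-43,-40.9,6],[0,0,-0.297],-0.1]
    - [[-43,-40.9,6],[0,0,-0.297],-0.1]
    - [[-43,-40.9,6],[0,0,-0.297],-0.1]
    - [[-43,-40.9,6],[0,0,-0.297],-0.1]
    - [[-43,-40.9,6],[0,0,-0.297],-0.1]
    - [[-43,-40.9,6],[0,0,-0.297],-0.1]
    - [[-43,-40.9,6],[0,0,-0.297],-0.1]
    - [[-43,-40.9,6],[0,0,-0.297],-0.1]
  newtons: 30

```text
clock: 2.65
eef_pos: [444.8, -13.9, 171.5]
orientation: [-0.003, 3.141, 0.0]
wrist_force: [0.6, 0.5, -0.7]
opening: 38.1
gripper_force: 0.0
```

Run:
```python
from h import *
np.set_printoptions(precision=3,suppress=True)
s=env.state(); print(s["clock"],s["joint_pos"],s["eef_pos"],s["orientation"],s["opening"])
im=env.capture("wrist"); i=env.camera_info("wrist"); cv2.imwrite("pics/w1.png",im)
print({k:i[k] for k in("fx","cx","cy")},"cam",ray((0,0),i)[0], np.array(i["R"]))
for t in ["burr_head","ball_head","rack","collet_mouth","nut_middle"]:
    print(t,[(np.round(d["xy"],1),round(d["conf"],2)) for d in env.look_for(t,"wrist")][:3])
print(proj((444,-16,66),i),proj((444,-16,75),i))
```

```text
2.65 [-0.031  0.161 -0.431  0.978  0.    -0.033] [444.752 -13.946 171.49 ] [-0.003  3.141  0.   ] 38.14194146496189
{'fx': 317.0444267187625, 'cx': 319.61968768712103, 'cy': 198.13679099515358} cam [374.362 -14.827 313.57 ] [[-0.     1.    -0.001]
 [ 0.961  0.001  0.277]
 [ 0.277 -0.001 -0.961]]
burr_head [(array([322. , 197.7]), 0.72)]
ball_head [(array([391.6, 196.2]), 0.67)]
rack [(array([351.1, 178.1]), 0.85)]
collet_mouth [(array([107.1, 248.6]), 0.82), (array([458.9, 119.8]), 0.64)]
nut_middle [(array([102.9, 250.3]), 0.84), (array([460.1, 117. ]), 0.58)]
[318.435 196.011] [318.382 199.12 ]
```

View pics/w1.png

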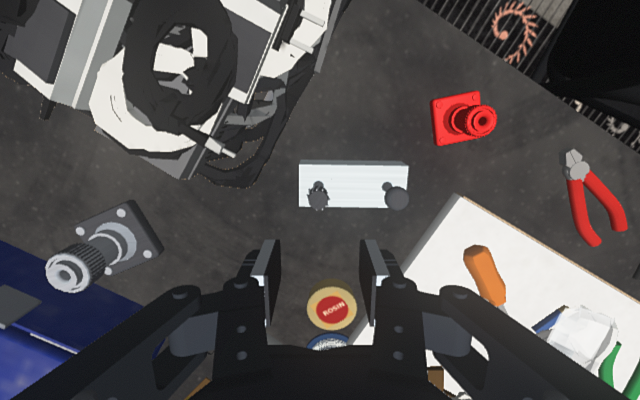

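The wrist view shows the knurled cylinder burr at (318,198), its dark head smaller than the ball at (396,197). The steel fixture's mouth is at (67,275).

Run:
```python
from h import *
np.set_printoptions(precision=2,suppress=True)
i=env.camera_info("wrist")
im=cv2.imread("pics/w1.png")
a=cv2.resize(im[170:225,290:420],None,fx=6,fy=6,interpolation=2)[:, :780]
b=cv2.resize(im[230:310,30:130],None,fx=3.3,fy=3.3,interpolation=2)
b=cv2.copyMakeBorder(b,0,0,0,780-b.shape[1],0)
cv2.imwrite("pics/w1c.png",np.vstack([a,b]))
g=cv2.cvtColor(im,cv2.COLOR_BGR2GRAY)
for n,(x0,x1,y0,y1) in{"cyl":(302,336,165,207),"ball":(375,409,165,207)}.items():
    m=(g[y0:y1,x0:x1]<105).astype(np.uint8); 
    print(n); print("rows width", [(y0+k,x0+int(np.where(r)[0].min()),x0+int(np.where(r)[0].max())) for k,r in enumerate(m) if r.any()][::2])
print(atz((318,199),i,75),atz((396.5,197.5),i,67),"mouth",atz((67,275),i,88))
```

```text
cyl
rows width [(181, 318, 318), (183, 315, 321), (185, 314, 322), (187, 314, 322), (189, 311, 324), (191, 310, 326), (193, 310, 326), (195, 308, 326), (197, 308, 328), (199, 309, 327), (201, 309, 326), (203, 310, 326), (205, 311, 324)]
ball
rows width [(165, 408, 408), (175, 408, 408), (177, 408, 408), (179, 408, 408), (181, 408, 408), (183, 384, 408), (185, 383, 408), (187, 383, 408), (189, 384, 408), (191, 386, 408), (193, 386, 408), (195, 385, 408), (197, 385, 408), (199, 385, 408), (201, 385, 408), (203, 386, 408), (205, 388, 408)]
[444.08 -16.88  75.  ] [445.18  46.52  67.  ] mouth [ 503.22 -216.84   88.  ]
```

View pics/w1c.png

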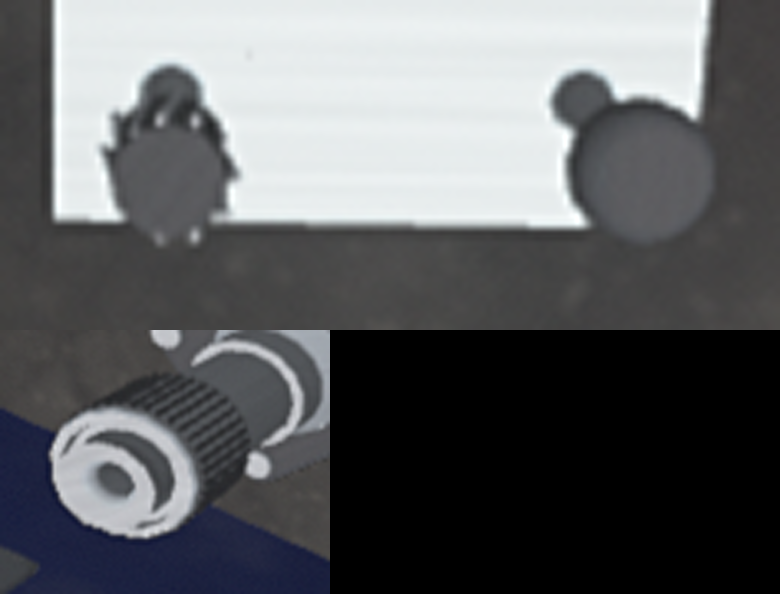

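>>> servo_tool:
  targets:
    - [[0.05,-0.25,5.5],[0,0,0],-0.1]
    - [[0.05,-0.25,9],[0,0,0],-0.1]
    - [[0.05,-0.25,11.3],[0,0,0],-0.1]
    - [[0.05,-0.25,11.3],[0,0,0],-0.1]
    - [[0.05,-0.25,11.3],[0,0,0],-0.1]

```text
clock: 3.58
eef_pos: [445.4, -17.4, 59.1]
orientation: [-0.0, 3.14, -0.0]
wrist_force: [-0.2, 0.0, -0.5]
opening: 38.4
gripper_force: 0.0
```

Run:
```python
from h import *
np.set_printoptions(precision=2,suppress=True)
im=env.capture("wrist");s=env.state();print(s["eef_pos"],s["wrist_force"]); i=env.camera_info("wrist")
cv2.imwrite("pics/w2.png",cv2.resize(im[160:400,200:440],None,fx=2.5,fy=2.5))
for p in[(444,-16.5,75),(444,-16.5,57),(444,-16.5,28)]:print((proj(p,i)-[200,160])*2.5)
```

```text
[445.78 -17.39  59.4 ] [-0.5   0.12 -0.29]
[308.97 270.13]
[307.98 225.77]
[306.78 171.67]
```

View pics/w2.png

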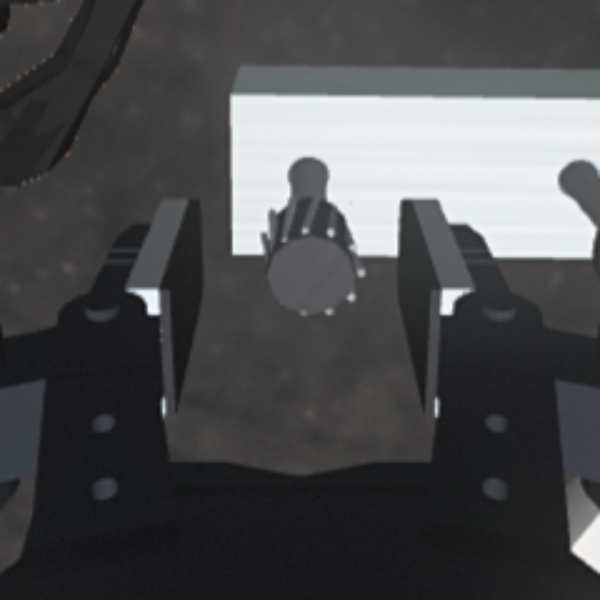

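The burr head sits between the pads at about (311,272) in the crop, nearly centred. I'll close on it.

>>> servo_tool:
  targets:
    - [[0.1,0.05,0.1],[0,0,0],-0.4]
    - [[0.1,0.05,0.1],[0,0,0],-0.7]
    - [[0.1,0.05,0.1],[0,0,0],-1]
    - [[0.1,0.05,0.1],[0,0,0],-1]
    - [[0.1,0.05,0.1],[0,0,0],-1]
    - [[0.1,0.05,0.1],[0,0,0],-1]
  newtons: 40

```text
clock: 4.38
eef_pos: [444.3, -16.8, 57.8]
orientation: [-0.0, 3.14, 0.0]
wrist_force: [-0.6, 0.6, 4.7]
opening: 14.3
gripper_force: 39.1
```

>>> servo_tool:
  targets:
    - [[0,0,-3],[0,0,0],-1]
    - [[0,0,-7],[0,0,0],-1]
    - [[0,0,-11],[0,0,0],-1]
    - [[-1,-4,-11],[0,0,0],-1]
    - [[-2.5,-9,-11],[0,0,0],-1]
    - [[-4.5,-15,-11],[0,0,0],-1]
    - [[-6,-19,-11],[0,0,0],-1]
    - [[-6.1,-20.3,-11],[0,0,0],-1]
    - [[-6.1,-20.3,-11],[0,0,0],-1]
    - [[-6.1,-20.3,-11],[0,0,0],-1]
    - [[-6.1,-20.3,-11],[0,0,0],-1]

```text
clock: 5.75
eef_pos: [504.2, -218.5, 167.4]
orientation: [0.003, -3.141, -0.001]
wrist_force: [-0.2, -0.4, -1.7]
opening: 13.9
gripper_force: 39.3
```

Run:
```python
from h import *
np.set_printoptions(precision=2,suppress=True)
im=env.capture("wrist");s=env.state();print(s["eef_pos"],s["orientation"],s["joint_pos"],s["wrist_force"],s["opening"]); i=env.camera_info("wrist")
sd=env.capture("side");S=env.camera_info("side")
cv2.imwrite("pics/wfull.png",im);cv2.imwrite("pics/sfull.png",sd)
a=cv2.resize(im[80:320,220:420],None,fx=2.5,fy=2.5)
b=cv2.resize(sd[50:190,290:400],None,fx=600/140,fy=600/140)[:, :400]
a=a[:600,:400*1+100]
c=np.hstack([a,cv2.resize(b,(300,600*300//471))[:600].copy() if 0 else cv2.copyMakeBorder(cv2.resize(sd[50:190,300:370],(300,600)),0,0,0,0,0)])
cv2.imwrite("pics/w3.png",c)
e=s["eef_pos"];R=Ro.from_rotvec(s["orientation"])
for n,p in [("mouth",(505,-220,88)),("foot",(e[0],e[1],e[2]-52)),("headtop",(e[0],e[1],e[2]+17))]:
    print(n,"wrist crop",(proj(p,i)-[220,80])*2.5,"side crop",(proj(p,S)-[300,50])*4.286)
```

```text
[ 504.37 -218.61  167.46] [ 0.   -3.14 -0.  ] [-0.41  0.34 -0.2   1.04  0.   -0.41] [ 0.18  0.95 -0.74] 13.940042942175102
mouth wrist crop [247.63 319.03] side crop [186.64 304.32]
foot wrist crop [252.72 349.02] side crop [189.61 260.87]
headtop wrist crop [254.16 482.85] side crop [195.6  140.78]
```

View pics/w3.png

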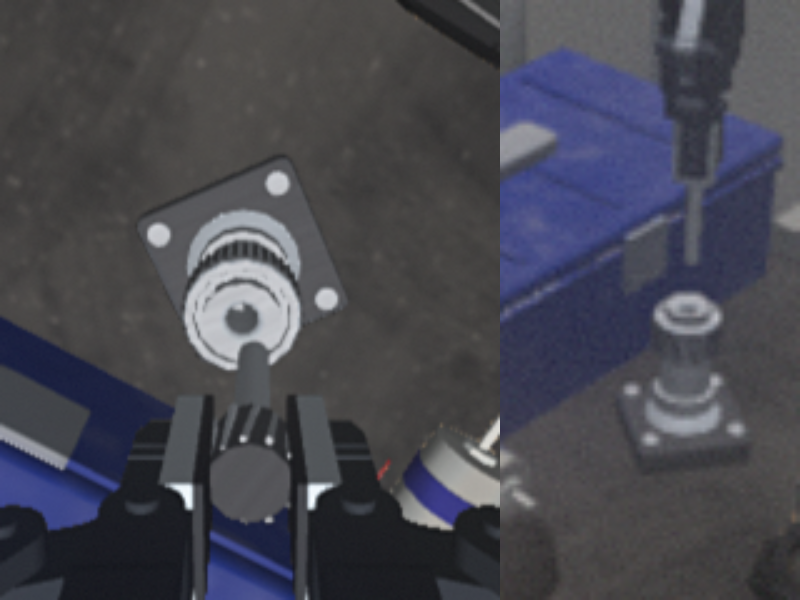

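The burr hangs straight. Its foot is at about (254,348) in the crop and the bore at (243,317), so the mouth is about 2.5 mm further along −y than the TCP. I'll shift over, then enter slowly.

>>> servo_tool:
  targets:
    - [[-0.02,-0.25,1],[0,0,0],-1]
    - [[-0.02,-0.25,2],[0,0,0],-1]
    - [[-0.02,-0.25,2.6],[0,0,0],-1]
    - [[-0.02,-0.25,3],[0,0,0],-1]
    - [[-0.02,-0.25,3.3],[0,0,0],-1]
    - [[-0.02,-0.25,3.6],[0,0,0],-1]
    - [[-0.02,-0.25,3.6],[0,0,0],-1]

```text
clock: 6.72
eef_pos: [504.8, -222.3, 131.2]
orientation: [0.0, -3.141, -0.0]
wrist_force: [-0.5, -1.0, -1.0]
opening: 14.4
gripper_force: 39.3
```

>>> servo_tool:
  targets:
    - [[0,0,0.5],[0,0,0],-1]
    - [[0,0,1],[0,0,0],-1]
    - [[0,0,1.5],[0,0,0],-1]
    - [[0,0,2],[0,0,0],-1]
    - [[0,0,2.5],[0,0,0],-1]
    - [[0,0,3],[0,0,0],-1]
    - [[0,0,3.4],[0,0,0],-1]
    - [[0,0,3.4],[0,0,0],-1]

```text
clock: 7.72
eef_pos: [504.7, -222.0, 96.8]
orientation: [0.001, -3.141, -0.001]
wrist_force: [0.5, 0.5, -1.4]
opening: 14.4
gripper_force: 39.3
```

Nothing is touching and the foot is inside the bore. The last ~5 mm go slowly, until I feel the stop.

>>> servo_tool:
  targets:
    - [[0,0,0.1],[0,0,0],-1]
    - [[0,0,0.2],[0,0,0],-1]
    - [[0,0,0.3],[0,0,0],-1]
    - [[0,0,0.4],[0,0,0],-1]
    - [[0,0,0.4],[0,0,0],-1]
  newtons: 25

```text
clock: 8.35
eef_pos: [505.0, -222.2, 93.3]
orientation: [-0.001, 3.141, 0.0]
wrist_force: [0.5, 3.0, 0.4]
opening: 14.2
gripper_force: 39.4
```

>>> servo_tool:
  targets:
    - [[0,0,0.05],[0,0,0],-1]
    - [[0,0,0.1],[0,0,0],-1]
    - [[0,0,0.1],[0,0,0],-1]

```text
clock: 8.72
eef_pos: [505.0, -222.2, 92.3]
orientation: [-0.0, 3.141, 0.0]
wrist_force: [1.4, 3.2, 1.5]
opening: 14.3
gripper_force: 39.4
```

>>> servo_tool:
  targets:
    - [[0,0,0.05],[0,0,0],-1]
    - [[0,0,0.1],[0,0,0],-1]
    - [[0,0,0.1],[0,0,0],-1]

```text
clock: 9.1
eef_pos: [505.2, -222.2, 91.9]
orientation: [-0.0, 3.141, 0.0]
wrist_force: [1.3, 3.1, 5.5]
opening: 14.0
gripper_force: 39.9
```

>>> servo_tool:
  targets:
    - [[0,0.05,0.05],[0,0,0],-1]
    - [[0,0.05,0.06],[0,0,0],-1]
    - [[0,0.05,0.06],[0,0,0],-1]

```text
clock: 9.48
eef_pos: [505.2, -222.2, 91.7]
orientation: [-0.0, 3.14, -0.001]
wrist_force: [-0.6, 2.5, 7.5]
opening: 14.0
gripper_force: 40.2
```

The force builds against a firm stop with the foot at z≈40, so the burr is home. I'll release it and open wide enough for the nut.

>>> servo_tool:
  targets:
    - [[0,0,0],[0,0,0],-0.4]
    - [[0,0,0],[0,0,0],0]
    - [[0,0,0],[0,0,0],0.3]
    - [[0,0,0],[0,0,0],0.3]
    - [[0,0,0],[0,0,0],0.3]

```text
clock: 10.1
eef_pos: [504.8, -221.9, 90.6]
orientation: [0.0, -3.141, 0.0]
wrist_force: [0.0, -0.5, 0.0]
opening: 55.4
gripper_force: 0.0
```

Run:
```python
from h import *
np.set_printoptions(precision=2,suppress=True)
im=env.capture("wrist");s=env.state();print(s["eef_pos"],s["wrist_force"],s["ft_torque"],s["opening"]); i=env.camera_info("wrist")
sd=env.capture("side");S=env.camera_info("side")
a=cv2.resize(im[140:380,220:420],None,fx=2.5,fy=2.5)
cv2.imwrite("pics/w4.png",np.hstack([a,cv2.resize(sd[50:190,300:370],(300,600))]))
for p in[(505,-221,109),(505,-221,91),(505,-221,83)]:
  print("wrist crop",(proj(p,i)-[220,140])*2.5,"side crop",(proj(p,S)-[300,50])*4.286)
```

```text
[ 504.8  -221.9    90.62] [-0.29 -0.34 -0.13] [ 0.01 -0.01 -0.01] 55.3437675474784
wrist crop [259.09 337.8 ] side crop [188.65 269.14]
wrist crop [258.07 291.07] side crop [187.19 298.51]
wrist crop [257.69 273.47] side crop [186.56 311.35]
```

View pics/w4.png

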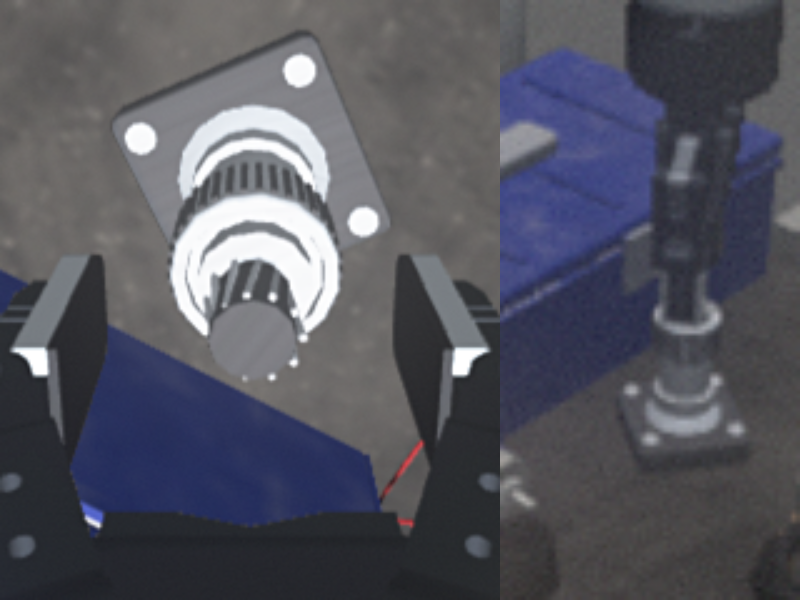

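The burr stands upright and fully in, with its head at (253,338). The nut is centred between the open pads. Next I go down to the nut and grip it.

>>> servo_tool:
  targets:
    - [[0,0,1],[0,0,0],0.3]
    - [[0,0,2],[0,0,0],0.3]
    - [[0,0,3],[0,0,0],0.3]
    - [[0,0,4],[0,0,0],0.3]
    - [[0,0,4.15],[0,0,0],0.3]
    - [[0,0,4.15],[0,0,0],0.3]

```text
clock: 10.95
eef_pos: [504.8, -221.8, 49.1]
orientation: [0.0, -3.141, -0.0]
wrist_force: [0.4, -0.6, -0.5]
opening: 55.5
gripper_force: 0.0
```

>>> servo_tool:
  targets:
    - [[0,0,0],[0,0,0],0.1]
    - [[0,0,0],[0,0,0],-0.1]
    - [[0,0,0],[0,0,0],-0.3]
    - [[0,0,0],[0,0,0],-0.5]
    - [[0,0,0],[0,0,0],-1]
    - [[0,0,0],[0,0,0],-1]
    - [[0,0,0],[0,0,0],-1]
  newtons: 60

```text
clock: 11.82
eef_pos: [505.2, -220.8, 50.0]
orientation: [-0.002, 3.14, 0.003]
wrist_force: [-0.9, 4.0, 5.1]
opening: 31.4
gripper_force: 59.2
```

```bash
cat > r.py <<'E'
from h import *
np.set_printoptions(precision=3,suppress=True)
s=env.state();R=Ro.from_rotvec(s["orientation"]).as_matrix()
print(round(s["clock"],2),s["eef_pos"],"yaw",round(np.arctan2(R[1,1],R[0,1]),4),"F",s["wrist_force"],"M",s["ft_torque"],"j6",s["joint_pos"][5],round(s["opening"],1),round(s["gripper_force"],1))
E
python3 r.py;python3 r.py
```

```text
11.82 [ 505.222 -220.832   49.957] yaw 1.5722 F [-0.858  4.016  5.09 ] M [0.817 0.132 0.256] j6 -0.4147146931421887 31.4 59.2
11.82 [ 505.222 -220.832   49.957] yaw 1.5722 F [-0.858  4.016  5.09 ] M [0.817 0.132 0.256] j6 -0.4147146931421887 31.4 59.2
```

>>> servo_tool:
  targets:
    - [[0,0,0],[0,0,0.05],-1]
    - [[0,0,0],[0,0,0.1],-1]
    - [[0,0,0],[0,0,0.1],-1]
    - [[0,0,0],[0,0,0.1],-1]

```text
clock: 12.32
eef_pos: [505.2, -220.8, 50.0]
orientation: [0.156, 3.137, 0.003]
wrist_force: [-1.1, 3.9, 5.3]
opening: 31.4
gripper_force: 58.8
```

```bash
python3 r.py
```

```text
12.32 [ 505.214 -220.777   49.966] yaw 1.4717 F [-1.051  3.879  5.285] M [0.859 0.121 0.1  ] j6 -0.31421357080070106 31.4 58.8
```

>>> servo_tool:
  targets:
    - [[0,0,0],[0,0,0.05],-1]
    - [[0,0,0],[0,0,0.1],-1]
    - [[0,0,0],[0,0,0.1],-1]
    - [[0,0,0],[0,0,0.1],-1]

```text
clock: 12.82
eef_pos: [505.2, -220.7, 49.9]
orientation: [0.312, 3.125, 0.004]
wrist_force: [-0.9, 4.2, 6.0]
opening: 31.0
gripper_force: 58.8
```

```bash
python3 r.py
```

```text
12.82 [ 505.197 -220.69    49.934] yaw 1.3717 F [-0.881  4.245  6.007] M [0.877 0.081 0.055] j6 -0.21418879490726792 31.0 58.8
```

>>> servo_tool:
  targets:
    - [[0,0,0],[0,0,0.05],-1]
    - [[0,0,0],[0,0,0.1],-1]
    - [[0,0,0],[0,0,0.1],-1]
    - [[0,0,0],[0,0,0.1],-1]

```text
clock: 13.32
eef_pos: [505.2, -220.6, 49.9]
orientation: [0.468, 3.106, 0.004]
wrist_force: [-0.7, 4.7, 5.2]
opening: 31.2
gripper_force: 58.8
```

```bash
python3 r.py
```

```text
13.32 [ 505.204 -220.603   49.942] yaw 1.2717 F [-0.702  4.746  5.212] M [0.889 0.041 0.092] j6 -0.11417020924837518 31.2 58.8
```

>>> servo_tool:
  targets:
    - [[0,0,0],[0,0,0.05],-1]
    - [[0,0,0],[0,0,0.1],-1]
    - [[0,0,0],[0,0,0.1],-1]
    - [[0,0,0],[0,0,0.1],-1]

```text
clock: 13.82
eef_pos: [505.3, -220.5, 49.9]
orientation: [0.622, 3.079, 0.004]
wrist_force: [-0.8, 4.7, 4.6]
opening: 31.0
gripper_force: 58.8
```

```bash
python3 r.py
```

```text
13.82 [ 505.276 -220.498   49.942] yaw 1.1719 F [-0.825  4.724  4.633] M [0.964 0.037 0.054] j6 -0.014213041777607037 31.0 58.8
```

>>> servo_tool:
  targets:
    - [[0,0,0],[0,0,0.05],-1]
    - [[0,0,0],[0,0,0.1],-1]
    - [[0,0,0],[0,0,0.1],-1]
    - [[0,0,0],[0,0,0.1],-1]

```text
clock: 14.32
eef_pos: [505.3, -220.4, 50.0]
orientation: [0.775, 3.044, 0.005]
wrist_force: [-0.7, 4.4, 5.5]
opening: 31.2
gripper_force: 58.8
```

```bash
python3 r.py
```

```text
14.32 [ 505.31  -220.438   49.96 ] yaw 1.0719 F [-0.66   4.388  5.527] M [1.01  0.072 0.066] j6 0.08579091608547419 31.2 58.8
```

>>> servo_tool:
  targets:
    - [[0,0,0],[0,0,0.05],-1]
    - [[0,0,0],[0,0,0.1],-1]
    - [[0,0,0],[0,0,0.1],-1]
    - [[0,0,0],[0,0,0.1],-1]

```text
clock: 14.82
eef_pos: [505.4, -220.4, 49.9]
orientation: [0.926, 3.001, 0.005]
wrist_force: [0.3, 6.0, 5.6]
opening: 31.4
gripper_force: 58.8
```

```bash
python3 r.py
```

```text
14.82 [ 505.359 -220.363   49.94 ] yaw 0.972 F [0.251 6.    5.639] M [ 0.994 -0.003  0.027] j6 0.18579081850283827 31.4 58.8
```

>>> servo_tool:
  targets:
    - [[0,0,0],[0,0,0.05],-1]
    - [[0,0,0],[0,0,0.1],-1]
    - [[0,0,0],[0,0,0.1],-1]
    - [[0,0,0],[0,0,0.1],-1]

```text
clock: 15.32
eef_pos: [505.4, -220.3, 49.9]
orientation: [1.075, 2.951, 0.005]
wrist_force: [-0.3, 5.0, 6.2]
opening: 31.2
gripper_force: 58.8
```

```bash
python3 r.py
```

```text
15.32 [ 505.428 -220.304   49.948] yaw 0.872 F [-0.256  5.035  6.202] M [ 1.058 -0.085  0.054] j6 0.2857812460652637 31.2 58.8
```

>>> servo_tool:
  targets:
    - [[0,0,0],[0,0,0.05],-1]
    - [[0,0,0],[0,0,0.1],-1]
    - [[0,0,0],[0,0,0.1],-1]
    - [[0,0,0],[0,0,0.1],-1]

```text
clock: 15.82
eef_pos: [505.5, -220.2, 50.0]
orientation: [1.221, 2.894, 0.005]
wrist_force: [-1.0, 6.0, 5.3]
opening: 31.2
gripper_force: 58.9
```

```bash
python3 r.py
```

```text
15.82 [ 505.483 -220.246   49.953] yaw 0.7721 F [-0.99   5.969  5.322] M [ 1.025 -0.108  0.115] j6 0.38570940495869754 31.2 58.9
```

>>> servo_tool:
  targets:
    - [[0,0,0],[0,0,0.05],-1]
    - [[0,0,0],[0,0,0.1],-1]
    - [[0,0,0],[0,0,0.1],-1]
    - [[0,0,0],[0,0,0.1],-1]

```text
clock: 16.32
eef_pos: [505.5, -220.2, 50.0]
orientation: [1.364, 2.83, 0.006]
wrist_force: [0.4, 5.2, 5.1]
opening: 31.4
gripper_force: 59.0
```

```bash
python3 r.py
```

```text
16.32 [ 505.533 -220.172   49.959] yaw 0.6723 F [0.354 5.195 5.134] M [ 1.066 -0.137  0.124] j6 0.485613424690462 31.4 59.0
```

>>> servo_tool:
  targets:
    - [[0,0,0],[0,0,0.05],-1]
    - [[0,0,0],[0,0,0.1],-1]
    - [[0,0,0],[0,0,0.1],-1]
    - [[0,0,0],[0,0,0.1],-1]

```text
clock: 16.82
eef_pos: [505.6, -220.1, 49.9]
orientation: [1.504, 2.758, 0.006]
wrist_force: [-0.8, 5.1, 5.9]
opening: 31.2
gripper_force: 59.2
```

```bash
python3 r.py
```

```text
16.82 [ 505.617 -220.129   49.942] yaw 0.5724 F [-0.807  5.068  5.941] M [ 1.035 -0.133  0.123] j6 0.5855625105510313 31.2 59.2
```

```bash
sed -i 's/^print(/print("e6",s["joint_efforts"][5],"gf",round(s["gripper_force"],3),end=" ");print(/' r.py; python3 r.py
cat > avg.py <<'E'
# average several readings at rest (each camera call lets 0.05 s pass)
from h import *
m=[];g=[]
for k in range(10):
    env.capture("side"); s=env.state(); m.append(s["ft_torque"][2]); g.append(s["joint_efforts"][5])
R=Ro.from_rotvec(s["orientation"]).as_matrix()
print("Mz %.3f +- %.3f e6 %.3f gf %.2f yaw %.4f t %.2f"%(np.mean(m),np.std(m)/10**.5,np.mean(g),s["gripper_force"],np.arctan2(R[1,1],R[0,1]),s["clock"]))
E
python3 avg.py
```

```text
e6 0.1552096288651228 gf 59.176 16.82 [ 505.617 -220.129   49.942] yaw 0.5724 F [-0.807  5.068  5.941] M [ 1.035 -0.133  0.123] j6 0.5855625105510313 31.2 59.2
Mz 0.165 +- 0.004 e6 0.156 gf 59.18 yaw 0.5724 t 17.32
```

>>> servo_tool:
  targets:
    - [[0,0,0],[0,0,0.05],-1]
    - [[0,0,0],[0,0,0.1],-1]
    - [[0,0,0],[0,0,0.1],-1]
    - [[0,0,0],[0,0,0.1],-1]

```text
clock: 17.82
eef_pos: [505.7, -220.1, 49.9]
orientation: [1.64, 2.68, 0.006]
wrist_force: [1.0, 5.8, 4.6]
opening: 31.4
gripper_force: 59.3
```

```bash
python3 r.py; python3 avg.py
```

```text
e6 0.18662096466869116 gf 59.304 17.82 [ 505.675 -220.096   49.927] yaw 0.4726 F [1.001 5.776 4.629] M [ 1.117 -0.151  0.193] j6 0.6854486138441754 31.4 59.3
Mz 0.186 +- 0.009 e6 0.187 gf 59.31 yaw 0.4725 t 18.32
```

>>> servo_tool:
  targets:
    - [[0,0,0],[0,0,0.05],-1]
    - [[0,0,0],[0,0,0.1],-1]
    - [[0,0,0],[0,0,0.1],-1]
    - [[0,0,0],[0,0,0.1],-1]

```text
clock: 18.82
eef_pos: [505.8, -220.0, 50.0]
orientation: [-1.771, -2.594, -0.006]
wrist_force: [0.5, 5.5, 5.1]
opening: 31.1
gripper_force: 59.4
```

```bash
python3 r.py; python3 avg.py
```

```text
e6 0.21852574311196804 gf 59.434 18.82 [ 505.756 -220.049   49.953] yaw 0.3727 F [0.511 5.505 5.077] M [ 1.106 -0.201  0.23 ] j6 0.7853757491751772 31.1 59.4
Mz 0.209 +- 0.010 e6 0.219 gf 59.43 yaw 0.3727 t 19.32
```

>>> servo_tool:
  targets:
    - [[0,0,0],[0,0,0.03],-1]
    - [[0,0,0],[0,0,0.03],-1]
    - [[0,0,0],[0,0,0.03],-1]
    - [[0,0,0],[0,0,0.03],-0.2]
    - [[0,0,0],[0,0,0.03],0]
    - [[0,0,0],[0,0,0.03],0.3]
    - [[0,0,0],[0,0,0.03],0.3]
    - [[0,0,0],[0,0,0.03],0.3]

```text
clock: 20.32
eef_pos: [504.7, -222.0, 49.1]
orientation: [-1.813, -2.566, 0.0]
wrist_force: [-0.4, -0.1, 1.4]
opening: 55.7
gripper_force: 0.0
```

>>> servo_tool:
  targets:
    - [[0,0,-1],[0,0,0],0.3]
    - [[0,0,-3],[0,0,0],0.3]
    - [[0,0,-6],[0,0,0],0.3]
    - [[0,0,-10],[0,0,0],0.3]
    - [[0,0,-13],[0,0,0],0.3]
    - [[0,0,-13],[0,0,0],0.3]
    - [[0,0,-13],[0,0,0],0.3]

```text
clock: 21.2
eef_pos: [504.5, -221.7, 179.0]
orientation: [-1.812, -2.566, 0.0]
wrist_force: [-0.3, 0.4, 0.6]
opening: 55.6
gripper_force: 0.0
```

Run:
```python
from h import *
np.set_printoptions(precision=2,suppress=True)
im=env.capture("wrist");s=env.state();print(s["eef_pos"],s["wrist_force"],s["opening"]); i=env.camera_info("wrist")
sd=env.capture("side");S=env.camera_info("side")
cv2.imwrite("pics/w5.png",np.hstack([im[:,80:560],cv2.resize(sd[50:230,290:400],(244,400))]))
for z in(109,91,88):print(proj((505,-221.5,z),S), proj((505,-221.5,z),i)-[80,0])
```

```text
[ 504.06 -221.5   178.34] [-0.32  0.8   0.4 ] 55.59229633554324
[344.05 112.68] [241.67 210.44]
[343.71 119.53] [241.58 202.95]
[343.66 120.66] [241.57 201.81]
```

View pics/w5.png

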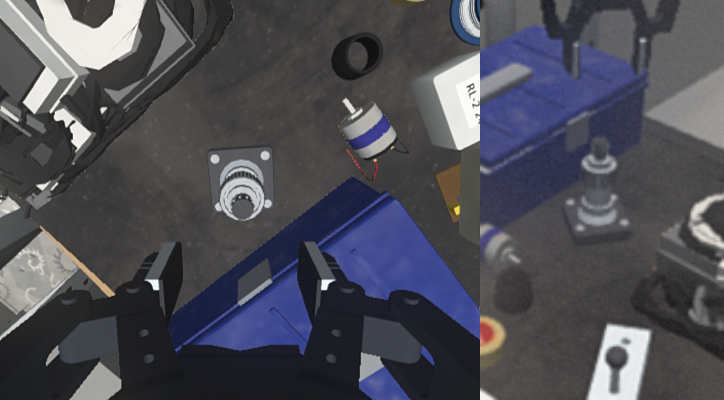

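The burr stands seated in the steel fixture, with its head at (241,209) in the wrist crop, matching the prediction of (242,210). The ball burr is still in the rack and the gripper is clear of everything. I'm handing in the job.

```bash
python3 -c "
from cell import env
print(env.finish_job())"
```

```text
the job is handed in; nothing more can be done
None
```

I seated the cylindrical burr at the collet's stop, turned the nut clockwise about 1.2 rad until the moment had risen roughly 0.16 N m above free turning (snug), let go, and handed in the job at about 21 s; no verdict came back.

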